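# Put the small measuring cup away under the sliding panel

### The job

Slide the organizer's clear panel fully open and push the red-knobbed lever down to lock it open. Then set the small steel measuring cup into the large one in the lower compartment, without dropping it, upright and with its handle swung well to one side of the lower cup's handle, both cups staying inside the compartment. Let go, flick the lever back up to release the panel, slide the panel fully shut again, and leave the things on the upper tier where they are.

Things in the scene. Friction and masses are not known exactly. Their poses are not given: they have to be found in the camera images.
- organizer: Fixed two-tier bamboo organizer, 390 mm wide (y), 325 mm deep. Origin on the table, mid-width, 160 mm behind its front face; x to its back (away from the robot), y to its left, z up. Lower tier 80 mm high: open compartment on the right, closed bay (the panel slides over it) on the left. Upper tier from x 55 to 165 mm, top at z 152 mm, legs below.
- well (a point): Centre of the compartment's floor, 12 mm above the table. Inside, the compartment spans 160 mm along the organizer's x and 176 mm along its y, rims at z 80 mm.
- panel (a joint): Slide of the clear acrylic panel (168 x 185 x 5 mm, top at z 87 mm) over the compartment: 0 = fully shut, 0.17 m = fully open (end stop); opens along the organizer's +y. Friction about 1.5 N. With the panel open 0.16 m or more and the lever down, the lever's pawl catches a red tooth on the panel's front edge and it cannot shut.
- panel_grip (a point): White upright grip tab on the panel, 14 mm thick (along the organizer's y), 50 mm long (x), from the panel (z 87 mm) up to z 121 mm. This point is mid-thickness, mid-length, at z 110 mm, and moves with the panel.
- lever (a joint): Hinge of the kick-down lever on the front rail: 1.0 rad = fully up (released), 0 = fully down and level (locked). Turns about the organizer's x; at 0 the lever points along -y from the hinge; raising swings the knob up and towards +y. Stays where it is left (friction about 0.1 N m, 1 N at the knob). Goes fully down only if the tooth is out of the way (panel shut or fully open).
- lever_knob (a point): Centre of the red knob at the lever's end, 95 mm from the hinge: a cylinder 20 mm in diameter, 20 mm long, axis along the organizer's x, on a 10 mm wide steel arm. Fingers that pinch its flat ends let it pivot. A pawl hangs 32 mm below the arm, 65 mm from the hinge, on the panel's side.
- lever_hinge (a point): Hinge axis of the lever, z 120 mm, 40 mm above the front rail.
- cup_large: Large steel measuring cup, loose, standing in the compartment: height 42 mm, outer diameter 74 mm at the foot and 88 mm at the rim, wall 2.5 mm, floor 3 mm. Flat straight handle 12 mm wide, 5 mm thick, along the cup's -x, its end 92 mm from the cup's axis, its middle 38.5 mm above the foot. Origin at the centre of the foot, z up.
- cup_small: Small steel measuring cup, loose, about 120 g, standing on the table right of the organizer: height 50 mm, outer diameter 54 mm at the foot and 68 mm at the rim, wall 2.5 mm. Flat handle 12 mm wide, 5 mm thick, along the cup's -x, its end 86 mm from the axis, its middle 46.5 mm above the foot. Origin at the centre of the foot, z up. Nested, its foot stands 3 mm above the large cup's foot.
- cup_small_handle (a point): Point in the middle of the small cup's handle, 64 mm from the cup's axis, 46.5 mm above its foot.
- cup_large_handle (a point): Point in the middle of the large cup's handle, 70 mm from the cup's axis, 38.5 mm above its foot.
- gourd: Blue ceramic gourd, upside down on the coaster on the upper tier, 82 mm wide, 92 mm high. Leave alone.
- coaster: Round wooden coaster, 90 mm, 9 mm thick, on the upper tier. Leave alone.
- canister: Clear plastic canister with green twist cap, 72 mm wide, 115 mm high, on the upper tier. Leave alone.
- bombilla: Steel drinking straw with spoon-shaped filter, 165 mm long, lying on the upper tier. Leave alone.
Things that resemble listed ones, but are neither listed nor needed, are in the scene too. What is shaped like the cup_small but purple is not meant.

How it is judged:
On the way, in this order (a step that is already met when the one before it is completed fails the run):
1. the panel is slid fully open (value of joint panel above 0.157 m), for 0.2 s.
2. the lever is down and locks the open panel (value of joint lever below 0.1 rad and value of joint panel above 0.153 m), for 0.2 s.
3. the small cup stands let go in the large cup, handles fanned, while the panel is locked open (horizontal distance between cup_small and cup_large below 0.014 m and z of cup_small in the frame of cup_large below 0.008 m and angle between cup_small's own z axis and vertical below 0.12 rad and angle between the x axis of cup_small and the x axis of cup_large, either way round above 0.35 rad and contact force between the fingers and cup_small below 0.05 N and value of joint lever below 0.12 rad and value of joint panel above 0.15 m), for 0.2 s.
4. the lever is flicked up again (value of joint lever above 0.65 rad), for 0.2 s.
5. the panel is slid fully shut (value of joint panel below 0.008 m), for 0.2 s.
At the end, for the whole second after the job is handed in: The panel is fully shut (within 8 mm) and the lever up (above 0.65 rad); the small cup stands upright and at rest inside the large one (axes within 14 mm, foot on its floor within 5 mm, tilt under 0.12 rad), the two handles at least 0.35 rad apart; the large cup stands on the compartment's floor (value of joint panel below 0.008 m and value of joint lever above 0.65 rad and horizontal distance between cup_small and cup_large below 0.014 m and z of cup_small in the frame of cup_large between 0 and 0.008 m and angle between each of cup_small, cup_large's own z axis and vertical below 0.12 rad and angle between the x axis of cup_small and the x axis of cup_large, either way round above 0.35 rad and horizontal distance between cup_large and well below 0.09 m and height (world z) of cup_large below 0.02 m and linear speed of each of cup_small, cup_large below 0.02 m/s); the robot touches nothing.
It fails at once if the gourd, coaster, canister or bombilla is moved by more than 25 mm (distance of any of gourd, coaster, canister, bombilla from where it was at the start of the episode above 0.025 m).
It fails at once if the small cup is dropped (falls freely faster than 0.7 m/s) (contact force between the fingers and cup_small below 0.01 N and linear speed of cup_small above 0.7 m/s).
It also fails if it takes over 72 s, if anything falls off the work surface, if the arm or the gripper's body presses on something with over 40 N, if the wrist force passes 120 N, or if a joint passes its speed limit or range.

### The arm

A 7-joint arm with a two-finger parallel gripper is mounted at the origin on the work surface. World frame = base frame: x ahead of the robot, y to its left, z up, the work surface at z = 0. Lengths are in m, angles in rad, forces in N, time in s.
With the tool pointing down it reaches from about 0.4 to 0.85 m from the base axis. Payload 6.9 kg.
Tool frame: the origin (TCP) lies between the finger pads; the fingertips stand 19 mm ahead of it and the grasp point (between the pads) is the TCP; z points along the fingers, y is the direction in which the jaws open and shut (so a half turn about z gives the same grasp; the last joint's range is limited). The gripper opens to 85 mm and grips with 20 to 120 N. Pads are 22 mm wide; open, the fingers measure 114 mm over their backs; the gripper's body (76 mm by 85 mm) begins 54 mm behind the grasp point. The pads swing forward as they close: fully open they stand 13 mm farther back than shut.
Start: joints at [1.272, 0.507, -0.238, 1.5, 0.126, 1.149, -0.155], TCP at [0.246, -0.575, 0.25] pointing down, gripper open.
Joint ranges: [-3.08, 3.08], [-0.24, 2.05], [-1.43, 1.35], [0, 2.5], [-1.52, 4.66], [0.17, 1.96], [-2.89, 2.89]. Speed limits (rad/s): [2.39, 2.39, 3.14, 3.14, 3.14, 3.14, 3.14].

### API

Orientations are given as a unit quaternion [x, y, z, w].
In Python, from workcell import r gives the robot as it stands.
- The arm moves only by the shell command python3 -m pendant 'ROWS' [OPENING] [FORCE]. ROWS is JSON, one flat list of numbers, 6 for each row, row after row: the shift along the tool's x, y, z each as a share of 500 mm, from -1 to 1, then the turn, a rotation vector about the tool's x, y, z each as a share of 120 degrees, from -1 to 1. In form: [tx, ty, tz, wx, wy, wz, tx, ty, tz, wx, wy, wz, ...]. A call has exactly 10 rows; each row is the pose to reach, as a shift and turn from the pose commanded when the call began, along the tool's axes at that moment; what a row does not reach only later rows make up. A row lasts 1/8 s, in which the tool goes at most 62.5 mm and 10.7 degrees, less where a joint would pass 70% of its speed; a pose out of reach is approached as far as the arm can. A call with a number of a shift or a turn outside -1 to 1 is refused whole. A call with a gripper value outside its range is refused whole. OPENING is the opening, from 0 (shut) to 1 (fully open), set as the call begins (- or left out, the last holds). The fingers move at their own pace and stop on an object; FORCE is the grip in N (left out, the last holds). Time passes only in rows, so rows that repeat a pose let the fingers close, or fill a call up. It gives the time, the measured TCP pose, the force and the opening at its end, in the units of the state.
- r.get_obs(): the state, without advancing time (a new reading comes with each control period).
- r.read_camera(name): name is "side" or "top" or "wrist"; returns a dict with "frame" (384x512x3 uint8, red, green, blue), "K" (3x3 intrinsics, pixels), "cam_to_world" (4x4, takes a point from camera to world coordinates); the wrist camera has in their place "mount" (4x4, takes a point from camera to tool coordinates, whose origin is the TCP and whose axes are the flange's). Camera axes: x right, y up, looking along -z (the intrinsics and any distortion apply to the point x, -y, -z); pixel columns grow to the right and rows downward; lengths in m; the calibration is good to about 2 mm. A picture is of the moment at which its call begins: read the wrist's pose just before it. There is no depth.
- r.sign_off(): hands the job in, once; it reports no verdict.
The state is a dict: "time_s": time; "joint_positions": joint angles; "qd": joint speeds; "joint_torque": joint torques, N m; "tool_pos": TCP position; "ee_rot": TCP orientation; "force": force on the tool from outside, world axes, zero at the start; "moment": the same for the moment, N m; "width": finger opening in m.
Only numpy, scipy, OpenCV 4.12 (cv2) and the standard library are available. Lean on these libraries where they do the work, as an engineer would, in place of code of your own. Each camera call takes 0.05 s, during which the arm holds its last target.

## Working session

There is one attempt and no reset: what is moved stays moved. The work goes in short steps, Python scripts to look and compute and a shell command to move; the robot and the scene stay as the last step left them, time stands still between calls to the robot, and variables do not carry over. Pictures are saved under pics/ and viewed, and the job is handed in when it is done.

```bash
ls; mkdir -p pics; python3 - <<'E'
from workcell import r
import cv2
o=r.get_obs();print({k:v for k,v in o.items()})
for n in ["side","top","wrist"]:
    c=r.read_camera(n);cv2.imwrite(f"pics/{n}0.png",c["frame"][:,:,::-1]);print(n,c["K"],c.get("cam_to_world",c.get("mount")),[k for k in c])
E
```

```text
pics
{'time_s': 0.0, 'joint_positions': array([ 1.27248744,  0.50830328, -0.2375088 ,  1.50115576,  0.12568137,
        1.14888878, -0.15479978]), 'qd': array([-2.40750320e-04,  1.63486493e-03, -1.58351392e-03,  1.49499245e-04,
        2.58733550e-04, -2.43605827e-03, -2.30926093e-06]), 'joint_torque': array([-2.69857828e-04, -6.20586634e+01, -2.18667783e+00, -2.49652380e+01,
        1.26422194e-02,  1.19762876e-02,  4.52633242e-05]), 'tool_pos': array([ 0.24531583, -0.57432392,  0.24944263]), 'ee_rot': array([ 9.79686210e-01,  2.00534653e-01, -1.91521653e-04, -8.63562747e-04]), 'force': array([ 0.10026894,  0.09246995, -0.64132084]), 'moment': array([-0.00564715, -0.00116901, -0.05940578]), 'width': 0.08519047167245229}
side [[427.63393249   0.         250.90787217]
 [  0.         427.63393249 190.97764572]
 [  0.           0.           1.        ]] [[ 0.98619999  0.11447063 -0.11960793  0.42573374]
 [-0.1651658   0.63053898 -0.75838041 -1.0021661 ]
 [-0.01139481  0.76766989  0.64074417  0.88378295]
 [ 0.          0.          0.          1.        ]] ['frame', 'K', 'cam_to_world']
top [[453.3742247    0.         256.42180326]
 [  0.         453.3742247  186.36474189]
 [  0.           0.           1.        ]] [[ 0.00924019  0.9964884  -0.08321956  0.46235245]
 [-0.99989309  0.00826434 -0.01206312 -0.10063809]
 [-0.01133301  0.08332212  0.99645822  1.25281529]
 [ 0.          0.          0.          1.        ]] ['frame', 'K', 'cam_to_world']
wrist [[313.36413787   0.         255.81854197]
 [  0.         313.36413787 190.2065486 ]
 [  0.           0.           1.        ]] [[-3.11743277e-04  9.58936350e-01  2.83621190e-01  7.33506089e-02]
 [ 9.99999668e-01  5.12288187e-04 -6.32916711e-04 -3.78693817e-05]
 [-7.52222626e-04  2.83620898e-01 -9.58936192e-01 -1.24441518e-01]
 [ 0.00000000e+00  0.00000000e+00  0.00000000e+00  1.00000000e+00]] ['frame', 'K', 'mount']
```

View pics/side0.png

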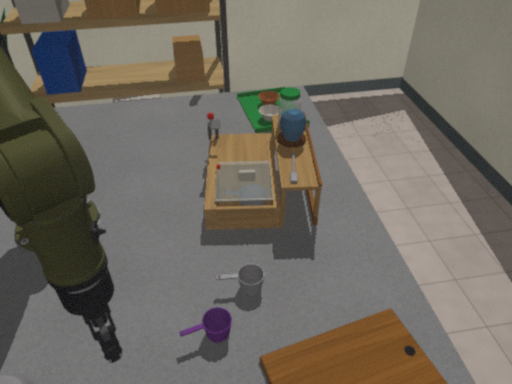

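View pics/top0.png

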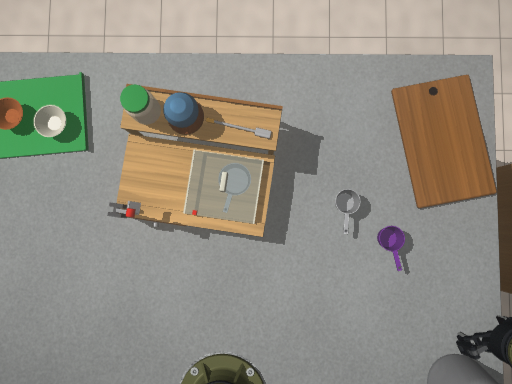

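View pics/wrist0.png

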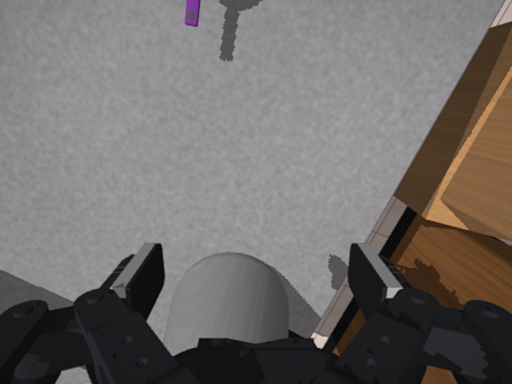

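```bash
python3 - <<'E'
import cv2
a=cv2.imread('pics/top0.png');cv2.imwrite('pics/top0z.png',cv2.resize(a[75:250,100:300],None,fx=4,fy=4,interpolation=cv2.INTER_CUBIC)[:600])
cv2.imwrite('pics/top0c.png',cv2.resize(a[175:285,320:420],None,fx=5,fy=5,interpolation=cv2.INTER_CUBIC))
a=cv2.imread('pics/side0.png');cv2.imwrite('pics/side0z.png',cv2.resize(a[80:240,190:330],None,fx=4,fy=4,interpolation=cv2.INTER_CUBIC)[:600])
E
```

```text
(no output)
```

View pics/top0z.png

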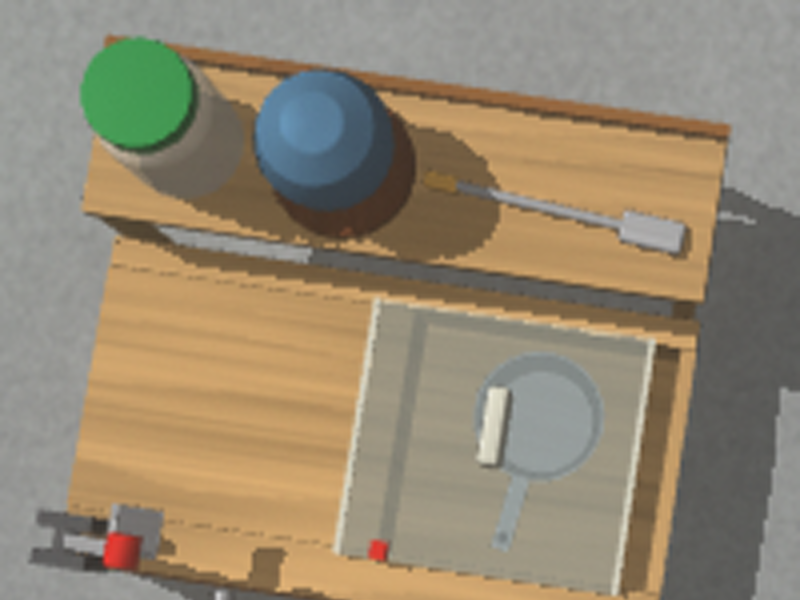

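View pics/top0c.png

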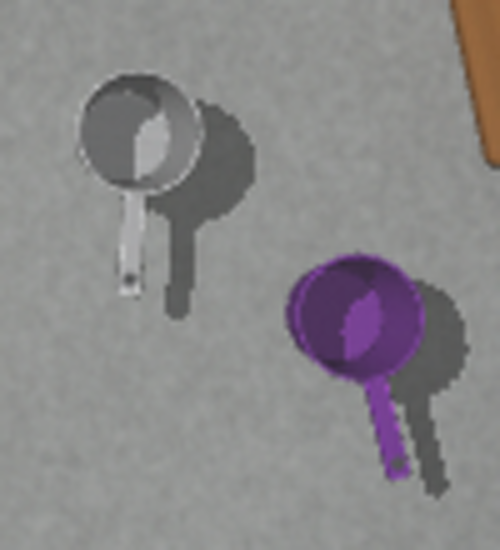

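View pics/side0z.png

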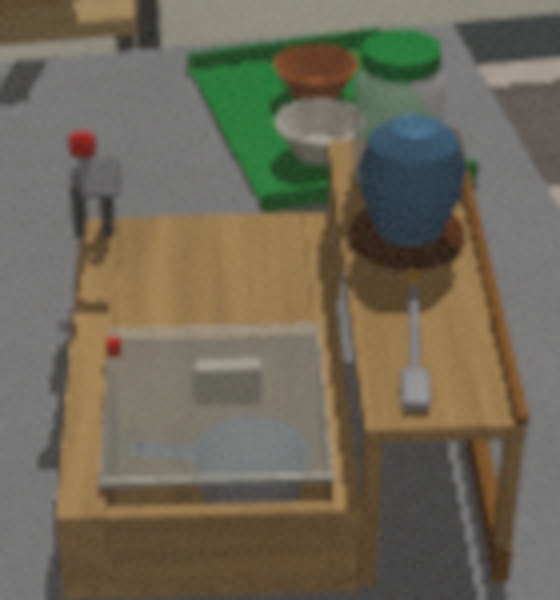

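```bash
cat > h.py <<'E'
import numpy as np, cv2
from scipy.optimize import least_squares
from scipy.spatial.transform import Rotation as R
KT=np.array([[453.3742247,0,256.42180326],[0,453.3742247,186.36474189],[0,0,1]])
CT=np.array([[0.00924019,0.9964884,-0.08321956,0.46235245],[-0.99989309,0.00826434,-0.01206312,-0.10063809],[-0.01133301,0.08332212,0.99645822,1.25281529],[0,0,0,1]])
KS=np.array([[427.63393249,0,250.90787217],[0,427.63393249,190.97764572],[0,0,1]])
CS=np.array([[0.98619999,0.11447063,-0.11960793,0.42573374],[-0.1651658,0.63053898,-0.75838041,-1.0021661],[-0.01139481,0.76766989,0.64074417,0.88378295],[0,0,0,1]])
KW=np.array([[313.36413787,0,255.81854197],[0,313.36413787,190.2065486],[0,0,1]])
MW=np.array([[-3.11743277e-04,9.58936350e-01,2.83621190e-01,7.33506089e-02],[9.99999668e-01,5.12288187e-04,-6.32916711e-04,-3.78693817e-05],[-7.52222626e-04,2.83620898e-01,-9.58936192e-01,-1.24441518e-01],[0,0,0,1]])
CAM={'t':(KT,CT),'s':(KS,CS)}
def toolT(pos,q):
    T=np.eye(4);T[:3,:3]=R.from_quat(q).as_matrix();T[:3,3]=pos;return T
def proj(c,p):
    K,C=CAM[c] if isinstance(c,str) else c
    q=C[:3,:3].T@(np.asarray(p)-C[:3,3]);d=-q[2]
    return np.array([K[0,0]*q[0]/d+K[0,2],K[1,1]*(-q[1])/d+K[1,2]])
def ray(c,u,v,z):
    K,C=CAM[c] if isinstance(c,str) else c
    d=C[:3,:3]@np.array([(u-K[0,2])/K[0,0],-(v-K[1,2])/K[1,1],-1.]);o=C[:3,3]
    return o+d*(z-o[2])/d[2]
E
cat > org.py <<'E'
from h import *
T=lambda x,y:(100+x/4,75+y/4)
S=lambda x,y:(190+x/4,80+y/4)
obs=[('t',T(705,300),(.055,-.195,.152)),('t',T(83,213),(.055,.195,.152)),('t',(264.5,236),(-.16,-.195,.08)),
('s',S(60,515),(-.16,-.195,.08)),('s',S(365,435),(.055,-.195,.152))]
def W(p,q): 
    c,s=np.cos(p[2]),np.sin(p[2]);return np.array([p[0]+c*q[0]-s*q[1],p[1]+s*q[0]+c*q[1],q[2]])
f=lambda p:np.concatenate([proj(c,W(p,q))-uv for c,uv,q in obs])
s=least_squares(f,[.6,0,0],loss='soft_l1',x_scale=.01);P=s.x
if __name__=='__main__':
    print(P,f(P).round(1))
    g=lambda p:np.concatenate([proj('t',W(P,[p[0],p[1],.121]))-T(494,427),proj('s',W(P,[p[0],p[1],.121]))-S(227,364)])
    s2=least_squares(g,[0,-.1]);print('grip',s2.x,g(s2.x),W(P,[*s2.x,.11]))
    for n,uv in dict(rim=T(543,415),hend=T(503,540)).items(): print(n,ray('t',*uv,.012+.042))
    # knob
    k=least_squares(lambda p:np.concatenate([proj('t',W(P,p))-T(122,551),proj('s',W(P,p))-S(82,144)]),[-.15,.1,.2]);print('knob',k.x,k.fun,W(P,k.x))
    print('tooth',ray('t',*T(379,550),.087))
    C=lambda x,y:(320+x/5,175+y/5)
    for n,uv,z in [('cup rim',C(141,132),.05),('hend',C(130,293),.0465)]: print(n,ray('t',*uv,z))
    print('purple',ray('t',*C(357,316),.05),ray('t',*C(398,475),.0465))
E
python3 org.py
```

```text
[ 0.61635276  0.06415485 -0.13125459] [ 0.5 -0.5 -0.4 -0.3 -0.1  0.1 -1.4  1.1  0.1 -1.2]
grip [-0.03761547 -0.07450217] [ 0.23781619 -0.59252688 -0.73621623 -0.2666561 ] [ 0.56931015 -0.00478345  0.11      ]
rim [ 0.58233135 -0.03097534  0.054     ]
hend [ 0.49908958 -0.00560255  0.054     ]
knob [-0.14645372  0.1240308   0.19375662] [ 0.02312561 -0.42635424 -0.5798528   0.05501818] [0.48739168 0.20628637 0.19375662]
tooth [0.49094504 0.07148522 0.087     ]
cup rim [ 0.52485646 -0.32957531  0.05      ]
hend [ 0.43986987 -0.32379794  0.0465    ]
purple [ 0.42903339 -0.44213185  0.05      ] [ 0.34629874 -0.46325862  0.0465    ]
```

```bash
cat > go.py <<'E'
from h import *
from org import P,W
from workcell import r
YAW=P[2]
def plan(world,yaw):   # tool down, tool x at world yaw
    o=r.get_obs();Rc=R.from_quat(o['ee_rot']);Rt=R.from_euler('z',yaw)*R.from_euler('x',np.pi)
    d=Rc.inv().apply(np.asarray(world)-o['tool_pos'])
    w=(Rc.inv()*Rt).as_rotvec()
    print('t',round(o['time_s'],2),'pos',o['tool_pos'].round(4),'yaw',np.degrees(np.arctan2(*Rc.as_matrix()[[1,0],0])).round(1),'F',o['force'].round(1),'w',round(o['width'],4))
    print('row',(d/.5).round(4).tolist(),(w/np.radians(120)).round(4).tolist(), '|mm',(d*1000).round(1),'deg',np.degrees(w).round(1))
def org(x,y,z): return W(P,[x,y,z])
def snap(n,f,crop=None,s=1):
    c=r.read_camera(n)['frame'][:,:,::-1]
    if crop: x0,y0,x1,y1=crop;c=c[y0:y1,x0:x1]
    cv2.imwrite(f'pics/{f}.png',cv2.resize(c,None,fx=s,fy=s,interpolation=cv2.INTER_CUBIC))
E
python3 - <<'E'
from go import *
plan(org(-.048,-.0745,.22),YAW)
plan(org(-.048,-.0745,.113),YAW)
E
```

```text
t 0.15 pos [ 0.2454 -0.5744  0.2496] yaw 23.1 F [-0.1  0.6  0.5] w 0.0856
row [1.0256, -0.8036, 0.0603] [-0.0006, 0.0002, 0.2555] |mm [ 512.8 -401.8   30.2] deg [-0.1  0.  30.7]
t 0.15 pos [ 0.2454 -0.5744  0.2496] yaw 23.1 F [-0.1  0.6  0.5] w 0.0856
row [1.0256, -0.8033, 0.2743] [-0.0006, 0.0002, 0.2555] |mm [ 512.8 -401.7  137.2] deg [-0.1  0.  30.7]
```

```bash
python3 -m pendant '[0.09,-0.07,0,0,0,0.03, 0.2,-0.16,0,0,0,0.08, 0.31,-0.24,0,0,0,0.13, 0.41,-0.32,0,0,0,0.18, 0.51,-0.4,0,0,0,0.22, 0.61,-0.48,0,0,0,0.255, 0.71,-0.56,0,0,0,0.255, 0.81,-0.64,0,0,0,0.255, 0.9,-0.7,0,0,0,0.255, 0.9,-0.7,0,0,0,0.255]' 0.55
python3 - <<'E'
from go import *
plan(org(-.048,-.0745,.15),YAW)
plan(org(-.048,-.0745,.113),YAW)
E
```

```text
time_s: 1.4
tool_pos: [0.5235, -0.071, 0.2501]
ee_rot: [0.998, -0.062, 0.0, -0.001]
force: [0.4, -0.4, -1.0]
width: 0.0469
t 1.4 pos [ 0.5235 -0.071   0.2501] yaw -7.1 F [ 0.4 -0.4 -1. ] w 0.0469
row [0.0539, -0.1425, 0.2007] [-0.0011, -0.0002, 0.0038] |mm [ 26.9 -71.2 100.3] deg [-0.1 -0.   0.5]
t 1.4 pos [ 0.5235 -0.071   0.2501] yaw -7.1 F [ 0.4 -0.4 -1. ] w 0.0469
row [0.0538, -0.1423, 0.2747] [-0.0011, -0.0002, 0.0038] |mm [ 26.9 -71.2 137.3] deg [-0.1 -0.   0.5]
```

```bash
python3 -m pendant '[0.027,-0.07,0.05,0,0,0.002, 0.054,-0.142,0.1,0,0,0.004, 0.054,-0.142,0.15,0,0,0.004, 0.054,-0.142,0.19,0,0,0.004, 0.054,-0.142,0.19,0,0,0.004, 0.054,-0.142,0.19,0,0,0.004, 0.054,-0.142,0.19,0,0,0.004, 0.054,-0.142,0.19,0,0,0.004, 0.054,-0.142,0.19,0,0,0.004, 0.054,-0.142,0.19,0,0,0.004]' 0.55
python3 - <<'E'
from go import *
plan(org(-.048,-.0745,.113),YAW)
snap('wrist','w1'); snap('side','s1',(150,80,340,240),4)
E
```

```text
time_s: 2.65
tool_pos: [0.5579, -0.0092, 0.1554]
ee_rot: [0.998, -0.069, 0.0, -0.0]
force: [-0.6, 0.3, 0.4]
width: 0.0467
t 2.65 pos [ 0.5579 -0.0092  0.1554] yaw -7.9 F [-0.6  0.3  0.4] w 0.0467
row [0.0007, -0.0117, 0.0849] [-0.0, -0.0001, -0.0035] |mm [ 0.3 -5.9 42.4] deg [-0.  -0.  -0.4]
```

View pics/w1.png

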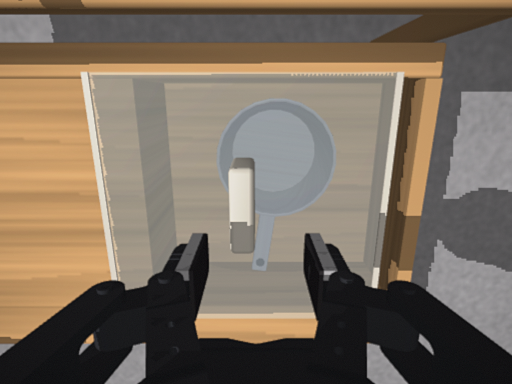

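View pics/s1.png

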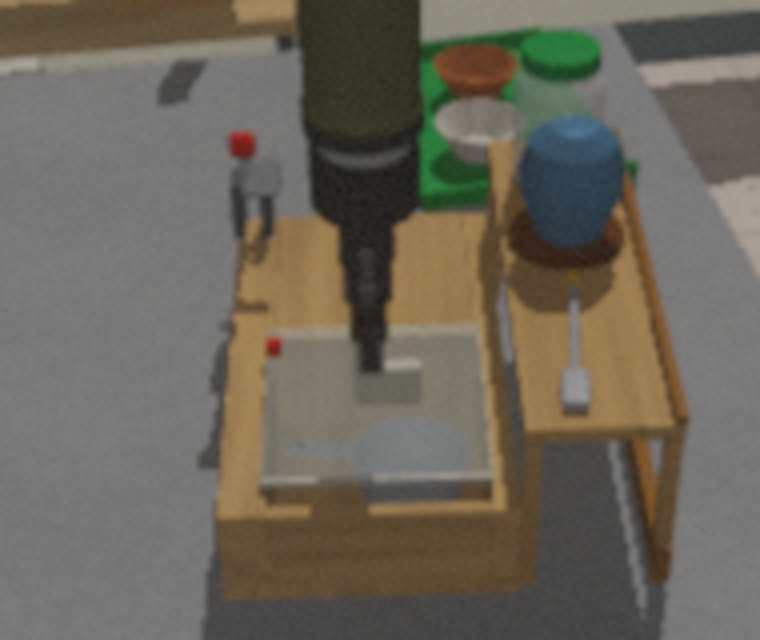

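```bash
python3 - <<'E'
from go import *
o=r.get_obs();T=toolT(o['tool_pos'],o['ee_rot']);c=(KW,T@MW)
ip=lambda w:(np.linalg.inv(np.array([[np.cos(YAW),-np.sin(YAW)],[np.sin(YAW),np.cos(YAW)]]))@(w[:2]-P[:2])).round(4)
for n,u,v,z in [('tabfront',241,222,.121),('tabback',243,159,.121),('rim',277,158,.054),('rimL',219,158,.054),('rimR',335,158,.054),('hend',260,263,.0505),('panelFR',377,312,.087),('panelBR',403,72,.087),('panelBL',83,73,.087),('wellBL',165,82,.012),('wellBR',382,82,.012)]:
    w=ray(c,u,v,z);print(n,w.round(4),ip(w))
plan(org(-.048,-.0745,.113),YAW)
E
```

```text
tabfront [ 0.5672 -0.0024  0.121 ] [-0.04   -0.0724]
tabback [ 0.6014 -0.0087  0.121 ] [-0.0053 -0.0742]
rim [ 0.5865 -0.0289  0.054 ] [-0.0175 -0.0961]
rimL [0.5923 0.013  0.054 ] [-0.0171 -0.0538]
rimR [ 0.5806 -0.0708  0.054 ] [-0.0178 -0.1384]
hend [ 0.5012 -0.0048  0.0505] [-0.1051 -0.0834]
panelFR [ 0.4706 -0.0858  0.087 ] [-0.1249 -0.1677]
panelBR [ 0.6327 -0.1055  0.087 ] [ 0.0384 -0.1661]
panelBL [0.6578 0.0775 0.087 ] [0.0393 0.0187]
wellBL [0.6526 0.0516 0.012 ] [ 0.0376 -0.0077]
wellBR [ 0.6283 -0.1222  0.012 ] [ 0.0362 -0.1832]
t 2.75 pos [ 0.5578 -0.0092  0.1554] yaw -7.9 F [-0.   0.1  0.2] w 0.0468
row [0.0007, -0.0117, 0.0847] [-0.0, -0.0, -0.0035] |mm [ 0.4 -5.9 42.4] deg [-0.  -0.  -0.4]
```

```bash
python3 -m pendant '[0.017,-0.012,0.02,0,0,-0.003, 0.017,-0.012,0.04,0,0,-0.003, 0.017,-0.012,0.06,0,0,-0.003, 0.017,-0.012,0.084,0,0,-0.003, 0.017,-0.012,0.084,0,0,-0.003, 0.017,-0.012,0.084,0,0,-0.003, 0.017,-0.012,0.084,0,0,-0.003, 0.017,-0.012,0.084,0,0,-0.003, 0.017,-0.012,0.084,0,0,-0.003, 0.017,-0.012,0.084,0,0,-0.003]' 0.55
python3 -m pendant '[0,0,0,0,0,0, 0,0,0,0,0,0, 0,0,0,0,0,0, 0,0,0,0,0,0, 0,0,0,0,0,0, 0,-0.03,0,0,0,0, 0,-0.07,0,0,0,0, 0,-0.11,0,0,0,0, 0,-0.15,0,0,0,0, 0,-0.19,0,0,0,0]' 0 30
python3 - <<'E'
from go import *
plan(org(-.040,-.0745+.17,.113),YAW)
E
```

```text
time_s: 4.0
tool_pos: [0.5671, -0.0045, 0.1134]
ee_rot: [0.998, -0.066, 0.0, -0.0]
force: [0.1, 0.2, -0.1]
width: 0.0471
time_s: 5.25
tool_pos: [0.5804, 0.0914, 0.1134]
ee_rot: [0.998, -0.066, 0.001, -0.0]
force: [3.2, -3.3, 1.1]
width: 0.0139
t 5.25 pos [0.5804 0.0914 0.1134] yaw -7.6 F [ 3.2 -3.3  1.1] w 0.0139
row [-0.0017, -0.1463, 0.0009] [-0.0002, -0.0006, -0.0003] |mm [ -0.8 -73.1   0.5] deg [-0.  -0.1 -0. ]
```

```bash
python3 -m pendant '[0,-0.03,0,0,0,0, 0,-0.06,0,0,0,0, 0,-0.09,0,0,0,0, 0,-0.12,0,0,0,0, 0,-0.14,0,0,0,0, 0,-0.15,0,0,0,0, 0,-0.156,0,0,0,0, 0,-0.156,0,0,0,0, 0,-0.156,0,0,0,0, 0,-0.156,0,0,0,0]'
python3 - <<'E'
from go import *
plan(org(-.040,-.0745+.17,.113),YAW)
snap('top','t2',(100,75,300,250),3.4)
E
```

```text
time_s: 6.5
tool_pos: [0.5879, 0.1448, 0.1131]
ee_rot: [0.997, -0.074, -0.004, 0.015]
force: [-9.2, -51.5, 26.5]
width: 0.0135
t 6.5 pos [0.5879 0.1448 0.1131] yaw -8.5 F [ -9.2 -51.5  26.5] w 0.0135
row [-0.0031, -0.0385, -0.0008] [0.0141, 0.0026, -0.0078] |mm [ -1.6 -19.3  -0.4] deg [ 1.7  0.3 -0.9]
```

View pics/t2.png

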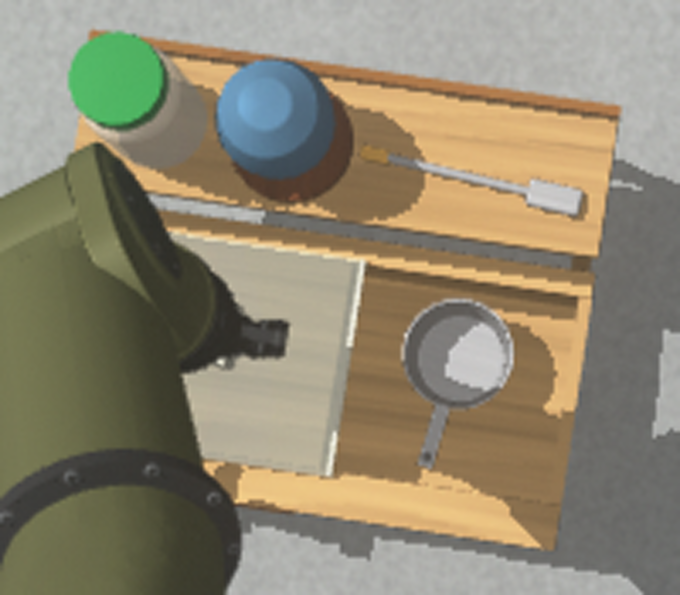

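```bash
python3 - <<'E'
from go import *
ip=lambda w:(np.linalg.inv(np.array([[np.cos(YAW),-np.sin(YAW)],[np.sin(YAW),np.cos(YAW)]]))@(w[:2]-P[:2])).round(4)
for u,v in [(364,262),(331,475)]:
    print(ip(ray('t',100+u/3.4,75+v/3.4,.087)))
for u,v in [(655,342),(620,592)]:
    print('shut',ip(ray('t',100+u/4,75+v/4,.087)))
o=r.get_obs();print(o['force'],o['moment'],o['joint_positions'].round(3))
snap('side','s2',(150,40,340,240),3)
snap('wrist','w2')
E
```

```text
[ 0.0343 -0.0171]
[-0.13   -0.0166]
shut [ 0.0328 -0.1662]
shut [-0.1302 -0.1664]
[ -9.23157969 -51.37718652  26.15916601] [-10.00762098   1.77191186   0.29581625] [-0.161  0.62  -0.218  1.713  0.2    0.848 -2.194]
```

View pics/s2.png

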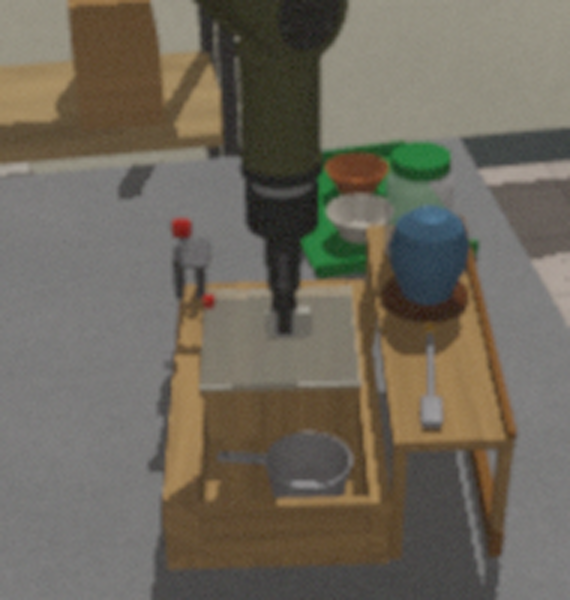

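View pics/w2.png

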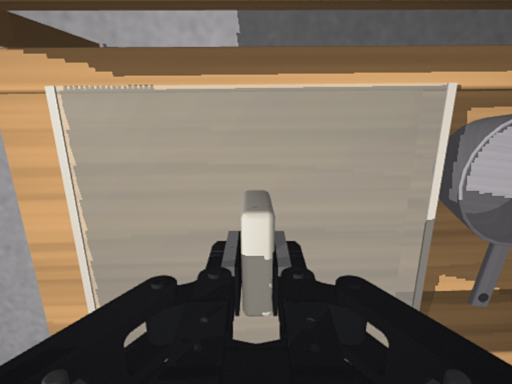

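```bash
python3 -m pendant '[0,0.015,0,0,0,0, 0,0.03,0,0,0,0, 0,0.04,0,0,0,0, 0,0.04,0,0,0,0, 0,0.04,0,0,0,0, 0,0.04,0,0,0,0, 0,0.04,0,0,0,0, 0,0.04,0,0,0,0, 0,0.04,0,0,0,0, 0,0.04,0,0,0,0]'
python3 - <<'E'
from go import *
plan(org(-.040,.0759,.113),YAW)
plan(org(-.146,.118,.27),YAW+np.pi/2)
E
```

```text
time_s: 7.9
tool_pos: [0.5877, 0.144, 0.1133]
ee_rot: [0.998, -0.068, 0.0, 0.002]
force: [3.5, -8.9, 4.3]
width: 0.0136
t 7.9 pos [0.5877 0.144  0.1133] yaw -7.7 F [ 3.5 -8.9  4.3] w 0.0136
row [-0.0023, -0.0009, 0.0006] [0.002, -0.0002, -0.0018] |mm [-1.2 -0.4  0.3] deg [ 0.2 -0.  -0.2]
t 7.9 pos [0.5877 0.144  0.1133] yaw -7.7 F [ 3.5 -8.9  4.3] w 0.0136
row [-0.2145, -0.083, -0.3138] [0.0017, 0.0014, -0.7518] |mm [-107.3  -41.5 -156.9] deg [  0.2   0.2 -90.2]
```

```bash
python3 -m pendant '[0,0,0,0,0,0, 0,0,0,0,0,0, 0,0,0,0,0,0, 0,0,-0.06,0,0,0, 0,0,-0.15,0,0,0, 0,0,-0.25,0,0,0, 0,0,-0.31,0,0,0, 0,0,-0.31,0,0,0, 0,0,-0.31,0,0,0, 0,0,-0.31,0,0,0]' 0.5
python3 - <<'E'
from go import *
plan(org(-.146,.118,.26),YAW)
snap('wrist','w3')
snap('side','s3',(190,80,330,240),3.7)
E
```

```text
time_s: 9.15
tool_pos: [0.5866, 0.1471, 0.2668]
ee_rot: [0.998, -0.066, -0.001, 0.0]
force: [-0.6, 0.2, -0.7]
width: 0.0426
t 9.15 pos [0.5866 0.1471 0.2668] yaw -7.6 F [-0.6  0.2 -0.7] w 0.0426
row [-0.2114, -0.0791, 0.0141] [0.0004, 0.0012, -0.0004] |mm [-105.7  -39.5    7.1] deg [ 0.1  0.1 -0. ]
```

View pics/w3.png

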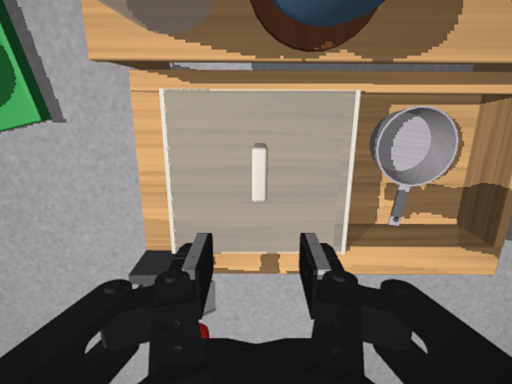

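View pics/s3.png

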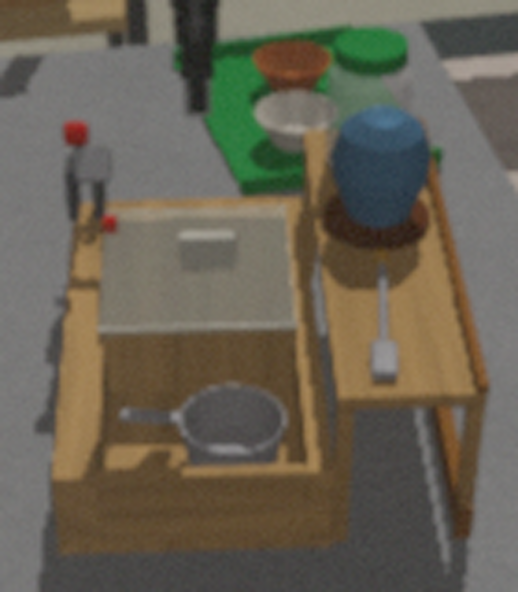

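```bash
python3 -m pendant '[-0.07,-0.026,0,0,0,0, -0.14,-0.05,0,0,0,0, -0.211,-0.079,0.014,0,0,0, -0.211,-0.079,0.014,0,0,0, -0.211,-0.079,0.014,0,0,0, -0.211,-0.079,0.014,0,0,0, -0.211,-0.079,0.014,0,0,0, -0.211,-0.079,0.014,0,0,0, -0.211,-0.079,0.014,0,0,0, -0.211,-0.079,0.014,0,0,0]' 0 30
python3 - <<'E'
from go import *
plan(org(-.146,.118,.26),YAW)
snap('side','s4',(190,60,330,220),3.7)
E
```

```text
time_s: 10.5
tool_pos: [0.4879, 0.2003, 0.2613]
ee_rot: [0.998, -0.066, -0.0, -0.0]
force: [0.1, 0.0, -0.0]
width: -0.0001
t 10.5 pos [0.4879 0.2003 0.2613] yaw -7.6 F [ 0.1  0.  -0. ] w -0.0001
row [-0.0018, 0.0003, 0.0026] [-0.0, 0.0, -0.0006] |mm [-0.9  0.2  1.3] deg [-0.   0.  -0.1]
```

View pics/s4.png

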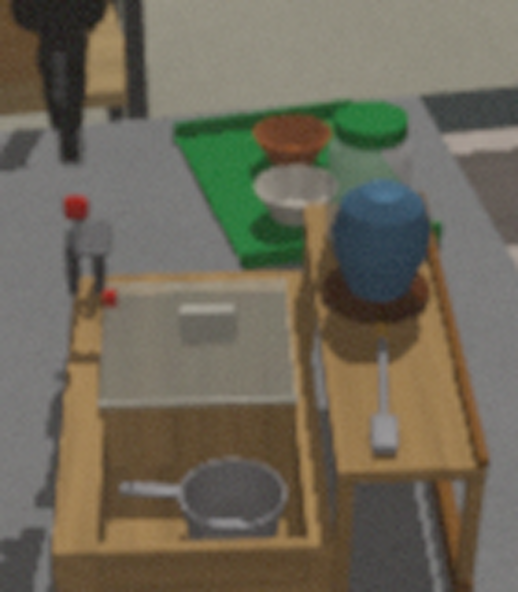

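```bash
python3 -m pendant '[0,0,0.05,0,0,0, 0,0.008,0.078,0,0,0, 0,0.03,0.104,0,0,0, 0,0.053,0.135,0,0,0, 0,0.068,0.17,0,0,0, 0,0.074,0.2,0,0,0, 0,0.076,0.226,0,0,0, 0,0.076,0.236,0,0,0, 0,0.076,0.236,0,0,0, 0,0.076,0.236,0,0,0]'
python3 - <<'E'
from go import *
plan(org(-.146,.080,.149),YAW)
snap('side','s5',(190,60,330,220),3.7)
E
```

```text
time_s: 11.8
tool_pos: [0.4814, 0.1554, 0.1429]
ee_rot: [0.998, -0.069, -0.002, 0.005]
force: [-4.1, -18.7, 10.3]
width: -0.0
t 11.8 pos [0.4814 0.1554 0.1429] yaw -7.9 F [ -4.1 -18.7  10.3] w -0.0
row [-0.0007, -0.0144, -0.0124] [0.0049, 0.0017, -0.0029] |mm [-0.3 -7.2 -6.2] deg [ 0.6  0.2 -0.3]
```

View pics/s5.png

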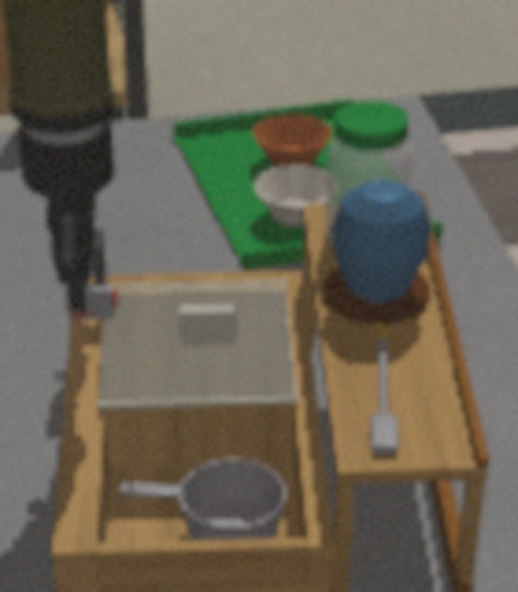

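```bash
python3 -m pendant '[0,0.01,-0.05,0,0,0, 0,0.01,-0.12,0,0,0, 0,0.01,-0.16,0,0,0, 0,0.01,-0.16,0,0,0, 0,0.01,-0.16,0,0,0, 0,0.01,-0.16,0,0,0, 0,0.01,-0.16,0,0,0, 0,0.01,-0.16,0,0,0, 0,0.01,-0.16,0,0,0, 0,0.01,-0.16,0,0,0]'
python3 - <<'E'
from go import *
plan(org(-.146,.080,.149),YAW)
snap('side','s6',(190,60,330,220),3.7)
snap('wrist','w6')
E
```

```text
time_s: 13.1
tool_pos: [0.4822, 0.1577, 0.2233]
ee_rot: [0.998, -0.066, -0.0, 0.0]
force: [-0.5, 0.6, 0.0]
width: 0.0002
t 13.1 pos [0.4822 0.1577 0.2233] yaw -7.6 F [-0.5  0.6  0. ] w 0.0002
row [-0.0016, -0.0096, 0.1485] [0.0, 0.0, -0.0005] |mm [-0.8 -4.8 74.3] deg [ 0.   0.  -0.1]
```

View pics/s6.png

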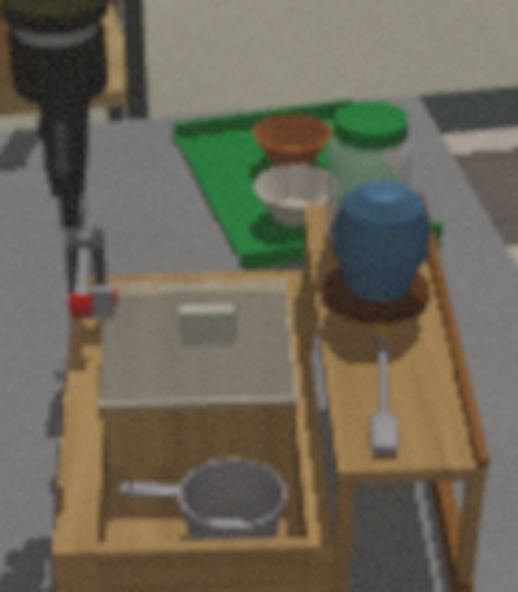

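View pics/w6.png

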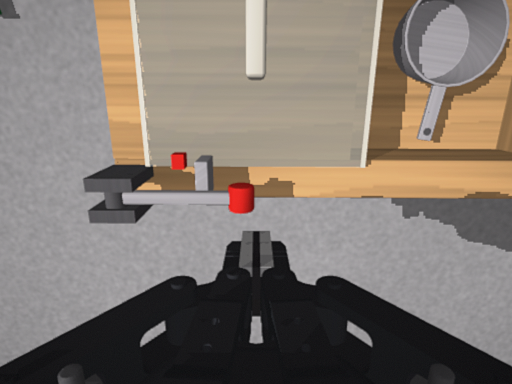

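```bash
python3 - <<'E'
from go import *
o=r.get_obs();c=(KW,toolT(o['tool_pos'],o['ee_rot'])@MW)
k=least_squares(lambda p:np.concatenate([proj(c,W(P,p))-(241,197),proj('s',W(P,p))-(190+79.5/3.7,60+302/3.7)]),[-.15,.08,.12]);print('knob',k.x,k.fun)
h=least_squares(lambda p:proj(c,W(P,[p[0],p[1],.12]))-(118,193),[-.15,.17]);print('hinge',h.x)
ip=lambda w:(np.linalg.inv(np.array([[np.cos(YAW),-np.sin(YAW)],[np.sin(YAW),np.cos(YAW)]]))@(w[:2]-P[:2])).round(4)
print('panelR edge',ip(ray(c,366,165,.087)),ip(ray(c,381,0,.087)),'L',ip(ray(c,148,165,.087)))
E
```

```text
knob [-0.14431743  0.08636027  0.12101179] [-0.00844344  0.0682824   0.27875297  0.08401599]
hinge [-0.14124354  0.1797922 ]
panelR edge [-0.1268 -0.0184] [-0.0032 -0.0172] L [-0.1265  0.1664]
```

```bash
python3 -m pendant '[0,-0.022,0.05,0,0,0, 0,-0.022,0.1,0,0,0, 0,-0.022,0.15,0,0,0, 0,-0.022,0.16,0,0,0, 0,-0.022,0.16,0,0,0, 0,-0.022,0.16,0,0,0, 0,-0.022,0.16,0,0,0, 0,-0.022,0.16,0,0,0, 0,-0.022,0.16,0,0,0, 0,-0.022,0.16,0,0,0]'
python3 - <<'E'
from go import *
plan(org(-.146,.0865,.149),YAW)
snap('side','s7',(190,60,330,220),3.7)
E
```

```text
time_s: 14.45
tool_pos: [0.4843, 0.1687, 0.147]
ee_rot: [0.998, -0.066, 0.002, -0.0]
force: [-9.3, -5.1, 38.7]
width: 0.0001
t 14.45 pos [0.4843 0.1687 0.147 ] yaw -7.6 F [-9.3 -5.1 38.7] w 0.0001
row [-0.0027, -0.0002, -0.0039] [-0.0003, -0.0018, -0.0007] |mm [-1.4 -0.1 -2. ] deg [-0.  -0.2 -0.1]
```

View pics/s7.png

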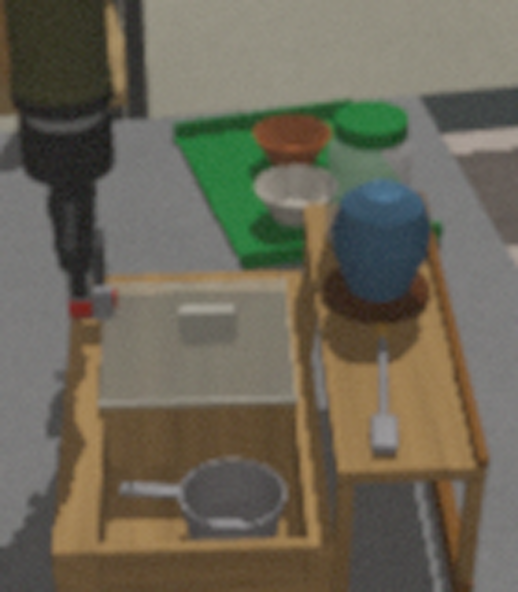

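```bash
python3 -m pendant '[0,0,-0.1,0,0,0, 0,0,-0.18,0,0,0, 0,0.1,-0.2,0,0,0, 0,0.2,-0.2,0,0,0, 0,0.31,-0.2,0,0,0, 0,0.42,-0.2,0,0,0, 0,0.53,-0.2,0,0,0, 0,0.64,-0.2,0,0,0, 0,0.75,-0.2,0,0,0, 0,0.85,-0.2,0,0,-0.02]' 0.5 30
python3 - <<'E'
from go import *
plan([.461,-.3252,.16],np.radians(-3.9))
E
```

```text
time_s: 15.75
tool_pos: [0.4271, -0.2547, 0.2435]
ee_rot: [0.999, -0.045, 0.0, 0.0]
force: [0.3, -0.3, -0.6]
width: 0.0427
t 15.75 pos [ 0.4271 -0.2547  0.2435] yaw -5.2 F [ 0.3 -0.3 -0.6] w 0.0427
row [0.0801, 0.1343, 0.1671] [0.0002, -0.0002, -0.0106] |mm [40.1 67.2 83.5] deg [ 0.  -0.  -1.3]
```

```bash
python3 -m pendant '[0.04,0.06,0.05,0,0,-0.01, 0.08,0.12,0.1,0,0,-0.01, 0.08,0.13,0.15,0,0,-0.01, 0.08,0.13,0.15,0,0,-0.01, 0.08,0.13,0.15,0,0,-0.01, 0.08,0.13,0.15,0,0,-0.01, 0.08,0.13,0.15,0,0,-0.01, 0.08,0.13,0.15,0,0,-0.01, 0.08,0.13,0.15,0,0,-0.01, 0.08,0.13,0.15,0,0,-0.01]' 0.5
python3 - <<'E'
from go import *
plan([.461,-.3252,.047],np.radians(-3.9))
snap('wrist','w8')
E
```

```text
time_s: 17.0
tool_pos: [0.4615, -0.321, 0.1683]
ee_rot: [0.999, -0.035, 0.0, -0.0]
force: [0.4, 0.3, 1.0]
width: 0.0426
t 17.0 pos [ 0.4615 -0.321   0.1683] yaw -4.0 F [0.4 0.3 1. ] w 0.0426
row [-0.0005, 0.0084, 0.2426] [-0.0, -0.0, -0.0008] |mm [ -0.2   4.2 121.3] deg [-0.  -0.  -0.1]
```

View pics/w8.png

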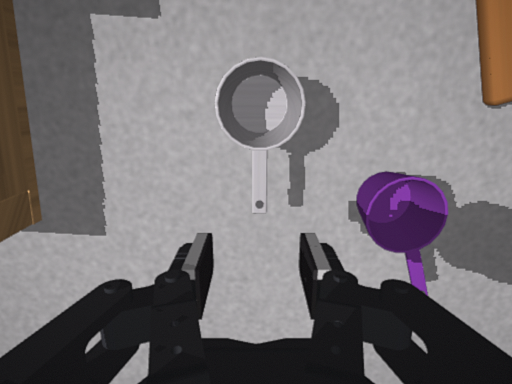

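```bash
python3 - <<'E'
from go import *
o=r.get_obs();c=(KW,toolT(o['tool_pos'],o['ee_rot'])@MW)
a=ray(c,260.5,104,.05);b=ray(c,259.5,212,.049);L=ray(c,216,104,.05);Rr=ray(c,305,104,.05)
print(a,b,np.linalg.norm(a-b),np.linalg.norm(L-Rr),np.degrees(np.arctan2(*(b-a)[1::-1])))
u=(a-b)[:2]/np.linalg.norm((a-b)[:2]);h=b[:2]+u*.022;print(h)
plan([*h,.047],np.arctan2(u[1],u[0]))
E
```

```text
[ 0.52981383 -0.32940405  0.05      ] [ 0.44379405 -0.32293703  0.049     ] 0.08626833021639374 0.06647478174364864 175.7005532631762
[ 0.46573214 -0.32458635]
t 17.05 pos [ 0.4615 -0.321   0.1683] yaw -4.0 F [ 0.1  0.2 -0.5] w 0.0427
row [0.0089, 0.0066, 0.2425] [-0.0, 0.0, 0.0026] |mm [  4.4   3.3 121.3] deg [-0.   0.   0.3]
```

```bash
python3 -m pendant '[0.006,0.007,0.05,0,0,0.001, 0.006,0.007,0.1,0,0,0.001, 0.006,0.007,0.15,0,0,0.001, 0.006,0.007,0.2,0,0,0.001, 0.006,0.007,0.23,0,0,0.001, 0.006,0.007,0.244,0,0,0.001, 0.006,0.007,0.244,0,0,0.001, 0.006,0.007,0.244,0,0,0.001, 0.006,0.007,0.244,0,0,0.001, 0.006,0.007,0.244,0,0,0.001]' 0.5
python3 -m pendant '[0,0,0,0,0,0, 0,0,0,0,0,0, 0,0,0,0,0,0, 0,0,0,0,0,0, 0,0,0,0,0,0, 0,0,0,0,0,0, 0,0,-0.01,0,0,0, 0,0,-0.02,0,0,0, 0,0,-0.03,0,0,0, 0,0,-0.04,0,0,0]' 0 90
python3 - <<'E'
from go import *
plan([.5,-.3252,.047],np.radians(-3.9))
snap('wrist','w9');snap('side','s9',(190,220,300,340),5)
E
```

```text
time_s: 18.3
tool_pos: [0.4645, -0.3249, 0.0467]
ee_rot: [0.999, -0.036, 0.0, 0.0]
force: [-0.1, -0.3, 0.6]
width: 0.0428
time_s: 19.55
tool_pos: [0.4643, -0.3247, 0.0666]
ee_rot: [0.999, -0.036, 0.0, 0.0]
force: [0.3, 0.7, -2.0]
width: 0.0095
t 19.55 pos [ 0.4643 -0.3247  0.0666] yaw -4.1 F [ 0.3  0.7 -2. ] w 0.0095
row [0.0713, -0.0042, 0.0393] [0.0, -0.0, -0.0017] |mm [35.6 -2.1 19.6] deg [ 0.  -0.  -0.2]
```

View pics/w9.png

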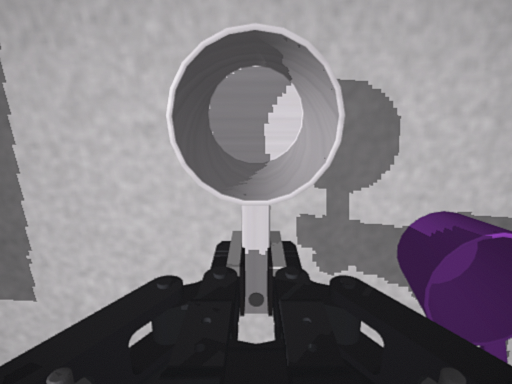

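View pics/s9.png

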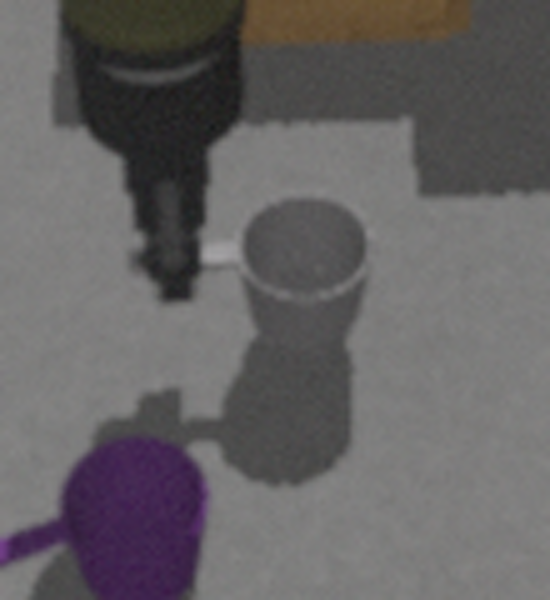

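```bash
python3 - <<'E'
from go import *
o=r.get_obs();T=toolT(o['tool_pos'],o['ee_rot']);c=(KW,T@MW)
a=ray(c,256,115,.05+o['tool_pos'][2]-.0467);print('cup rim',a,'in tool',T[:3,:3].T@(a-o['tool_pos']))
T3=toolT([0.5866,0.1471,0.2668],[.998,-.066,-.001,0]);c3=(KW,T3@MW)
for u,v in [(372,147),(458,147),(415,107),(415,186)]: print(ray(c3,u,v,.054))
print('hend',ray(c3,394,223,.0505))
C=np.array([.584,-.030]);y=np.radians(30);
plan([*(C-.0645*np.array([np.cos(y),np.sin(y)])),.2],y)
E
```

```text
cup rim [ 0.53148341 -0.32983308  0.07026346] in tool [ 0.06703905  0.00011968 -0.00323556]
[0.59159682 0.01980103 0.054     ]
[ 0.57933427 -0.07219138  0.054     ]
[ 0.62762045 -0.02569556  0.054     ]
[ 0.54128977 -0.02670729  0.054     ]
hend [ 0.49781238 -0.00455651  0.0505    ]
t 19.65 pos [ 0.4646 -0.3249  0.067 ] yaw -4.1 F [ 0.4  0.6 -1.8] w 0.0094
row [0.0893, -0.533, -0.2662] [0.0004, -0.0004, -0.2842] |mm [  44.7 -266.5 -133.1] deg [  0.   -0.  -34.1]
```

```bash
python3 -m pendant '[0,0,-0.08,0,0,0, 0,0,-0.17,0,0,0, 0.01,-0.06,-0.25,0,0,-0.04, 0.03,-0.13,-0.266,0,0,-0.09, 0.045,-0.21,-0.266,0,0,-0.14, 0.06,-0.3,-0.266,0,0,-0.19, 0.075,-0.39,-0.266,0,0,-0.24, 0.089,-0.48,-0.266,0,0,-0.28, 0.089,-0.533,-0.266,0,0,-0.284, 0.089,-0.533,-0.266,0,0,-0.284]'
python3 -m pendant '[0,0,0,0,0,0, 0,0,0,0,0,0, 0,0,0,0,0,0, 0,0,0,0,0,0, 0,0,0,0,0,0, 0,0,0,0,0,0, 0,0,0,0,0,0, 0,0,0,0,0,0, 0,0,0,0,0,0, 0,0,0,0,0,0]'
python3 - <<'E'
from go import *
C=np.array([.5855,-.0275]);y=np.radians(30);
plan([*(C-.067*np.array([np.cos(y),np.sin(y)])),.2],y)
snap('wrist','w10');snap('side','s10',(150,60,340,240),3.3);snap('top','t10',(150,100,300,250),4)
E
```

```text
time_s: 20.9
tool_pos: [0.5279, -0.0593, 0.1993]
ee_rot: [0.965, 0.261, 0.0, -0.001]
force: [-0.2, -0.0, -0.4]
width: 0.0097
time_s: 22.15
tool_pos: [0.5278, -0.062, 0.1993]
ee_rot: [0.966, 0.259, 0.0, -0.0]
force: [-0.3, 0.1, -0.9]
width: 0.0098
t 22.15 pos [ 0.5278 -0.062   0.1993] yaw 30.0 F [-0.3  0.1 -0.9] w 0.0098
row [0.0005, -0.0021, -0.0014] [-0.0, -0.0, -0.0002] |mm [ 0.3 -1.  -0.7] deg [-0. -0. -0.]
```

View pics/w10.png

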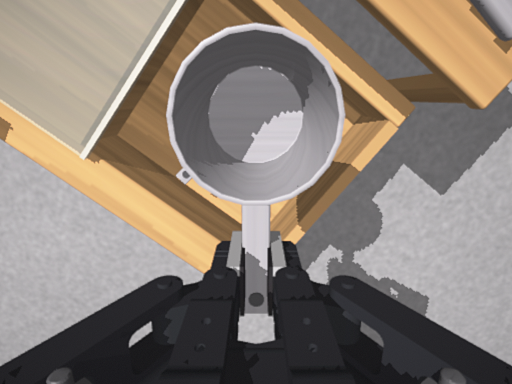

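View pics/s10.png

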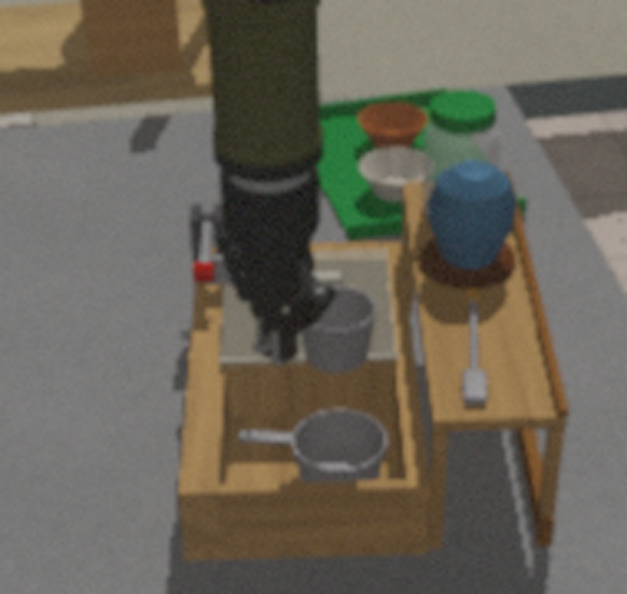

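View pics/t10.png

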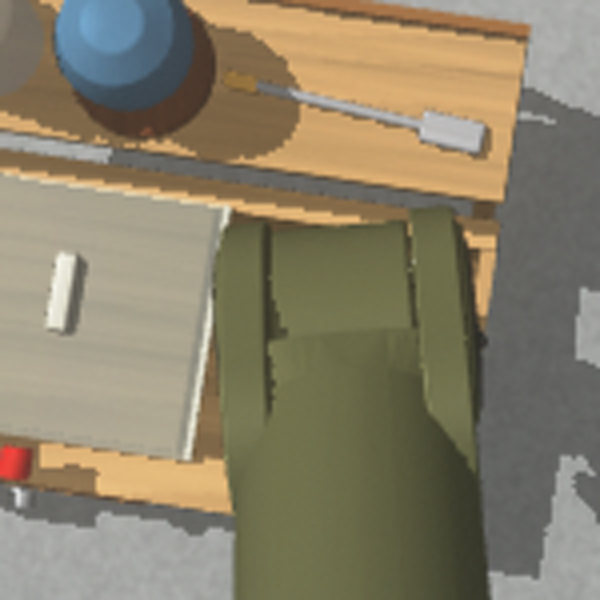

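```bash
python3 - <<'E'
from h import *
S=lambda u,v:(150+u/3.3,60+v/3.3)
print('large',ray('s',*S(338.5,440),.054)); print('small',ray('s',*S(338,312),.1993+.0035))
Cw=np.array([.5278,-.062])+.0645*np.array([np.cos(np.pi/6),.5]);print(Cw)
E
```

```text
large [ 0.58374046 -0.03184442  0.054     ]
small [ 0.58297424 -0.04171593  0.2028    ]
[ 0.58365864 -0.02975   ]
```

```bash
python3 - <<'E'
from h import *
im=cv2.imread('pics/s10.png')
def circ(C,z,rr,col):
    pts=[(np.array(proj('s',[C[0]+rr*np.cos(a),C[1]+rr*np.sin(a),z]))-(150,60))*3.3 for a in np.linspace(0,6.28,60)]
    cv2.polylines(im,[np.int32(pts)],True,col,1)
circ([.5845,-.029],.054,.044,(0,0,255))
Cs=np.array([.5278,-.062])+.0645*np.array([np.cos(np.pi/6),.5])
circ(Cs,.1993+.0035,.034,(0,255,0)); circ(Cs,.1993-.0465,.027,(0,255,0))
cv2.imwrite('pics/s10o.png',cv2.resize(im[230:520,180:440],None,fx=2,fy=2))
E
```

```text
(no output)
```

View pics/s10o.png

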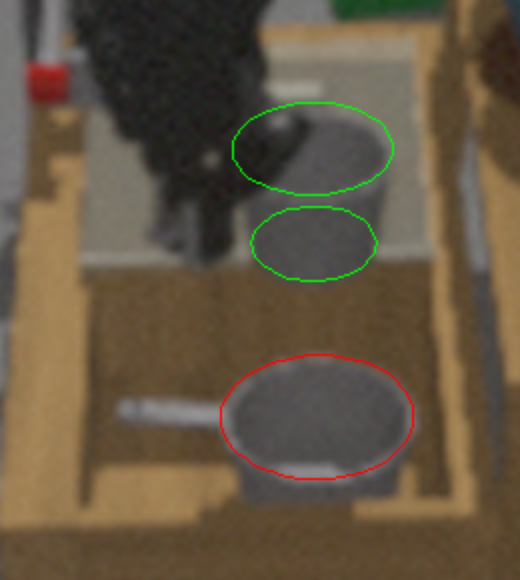

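```bash
python3 -m pendant '[0,-0.001,0.04,0,0,0, 0,-0.001,0.09,0,0,0, 0,-0.001,0.14,0,0,0, 0,-0.001,0.18,0,0,0, 0,-0.001,0.21,0,0,0, 0,-0.001,0.235,0,0,0, 0,-0.001,0.25,0,0,0, 0,-0.001,0.26,0,0,0, 0,-0.001,0.265,0,0,0, 0,-0.001,0.265,0,0,0]'
python3 - <<'E'
from go import *
plan([.5278,-.0618,.0617],np.radians(30))
snap('wrist','w11')
E
```

```text
time_s: 23.55
tool_pos: [0.5276, -0.0617, 0.0669]
ee_rot: [0.966, 0.259, 0.0, 0.0]
force: [-0.3, 0.9, -1.7]
width: 0.0093
t 23.55 pos [ 0.5276 -0.0617  0.0669] yaw 30.0 F [-0.3  0.9 -1.7] w 0.0093
row [0.0002, 0.0004, 0.0105] [0.0001, -0.0001, -0.0002] |mm [0.1 0.2 5.2] deg [ 0. -0. -0.]
```

View pics/w11.png

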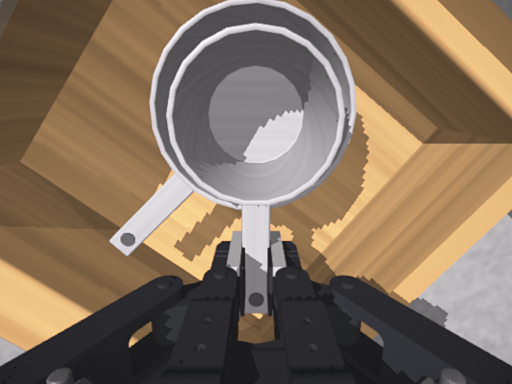

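```bash
python3 -m pendant '[0,0,0.003,0,0,0, 0,0,0.006,0,0,0, 0,0,0.009,0,0,0, 0,0,0.011,0,0,0, 0,0,0.012,0,0,0, 0,0,0.012,0,0,0, 0,0,0.012,0,0,0, 0,0,0.012,0,0,0, 0,0,0.012,0,0,0, 0,0,0.012,0,0,0]'

```

```text
time_s: 24.85
tool_pos: [0.5272, -0.062, 0.0612]
ee_rot: [0.966, 0.258, -0.0, 0.0]
force: [-2.7, -1.0, 6.3]
width: 0.0096
```

```bash
python3 -m pendant '[0,0,-0.002,0,0,0, 0,0,-0.002,0,0,0, 0,0,-0.002,0,0,0, 0,0,-0.002,0,0,0, 0,0,-0.002,0,0,0, 0,0,-0.002,0,0,0, 0,0,-0.002,0,0,0, 0,0,-0.03,0,0,0, 0,0,-0.08,0,0,0, 0,0,-0.16,0,0,0]' 0.32 30
python3 - <<'E'
from go import *
plan(org(-.144,.0865,.2),YAW+np.pi/2)
snap('wrist','w12')
E
```

```text
time_s: 26.1
tool_pos: [0.5269, -0.0616, 0.1417]
ee_rot: [0.966, 0.259, -0.001, -0.0]
force: [0.9, -0.1, -0.4]
width: 0.0276
t 26.1 pos [ 0.5269 -0.0616  0.1417] yaw 30.0 F [ 0.9 -0.1 -0.4] w 0.0276
row [0.1573, -0.4411, -0.1163] [-0.0008, 0.0003, -0.4375] |mm [  78.7 -220.6  -58.1] deg [ -0.1   0.  -52.5]
```

View pics/w12.png

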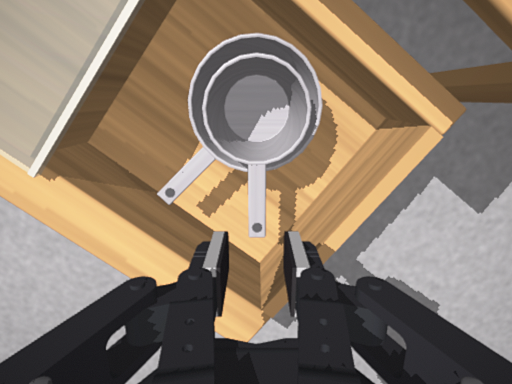

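```bash
python3 -m pendant '[0,0,-0.08,0,0,-0.04, 0.02,-0.06,-0.116,0,0,-0.1, 0.05,-0.14,-0.116,0,0,-0.17, 0.08,-0.22,-0.116,0,0,-0.24, 0.11,-0.31,-0.116,0,0,-0.31, 0.14,-0.4,-0.116,0,0,-0.38, 0.157,-0.441,-0.116,0,0,-0.4375, 0.157,-0.441,-0.116,0,0,-0.4375, 0.157,-0.441,-0.116,0,0,-0.4375, 0.157,-0.441,-0.116,0,0,-0.4375]' 0.55
python3 - <<'E'
from go import *
T=toolT([0.5269,-0.0616,0.1417],[.966,.259,-.001,0]);c=(KW,T@MW)
print('large',ray(c,254,101.5,.054),'small',ray(c,257.5,110,.065),ray(c,204,110,.065),ray(c,312,110,.065),'lr',ray(c,189,101.5,.054),ray(c,320,101.5,.054))
plan(org(-.144,.0865,.125),YAW+np.pi/2)
snap('wrist','w13');snap('top','t13',(100,75,300,250),4);snap('side','s13',(150,60,340,240),3.3)
E
```

```text
time_s: 27.4
tool_pos: [0.4857, 0.167, 0.1989]
ee_rot: [0.753, 0.658, -0.0, 0.0]
force: [-0.6, 0.2, 1.1]
width: 0.0467
large [ 0.5875621  -0.02527141  0.054     ] small [ 0.58440048 -0.02966822  0.065     ] [ 0.56776646 -0.00085667  0.065     ] [ 0.60134675 -0.05902061  0.065     ] lr [0.56640543 0.01137325 0.054     ] [ 0.60904628 -0.06248335  0.054     ]
t 27.4 pos [0.4857 0.167  0.1989] yaw 82.3 F [-0.6  0.2  1.1] w 0.0467
row [0.0034, -0.0021, 0.1477] [0.0001, 0.0004, -0.0018] |mm [ 1.7 -1.1 73.9] deg [ 0.   0.  -0.2]
```

View pics/w13.png

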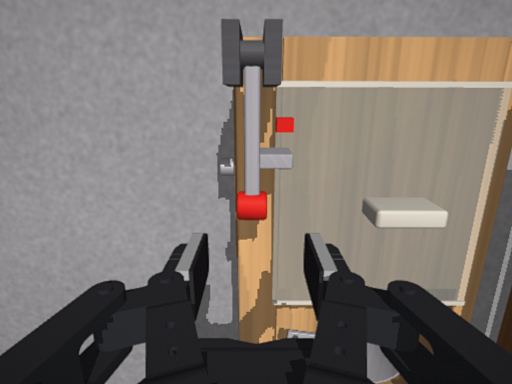

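View pics/s13.png

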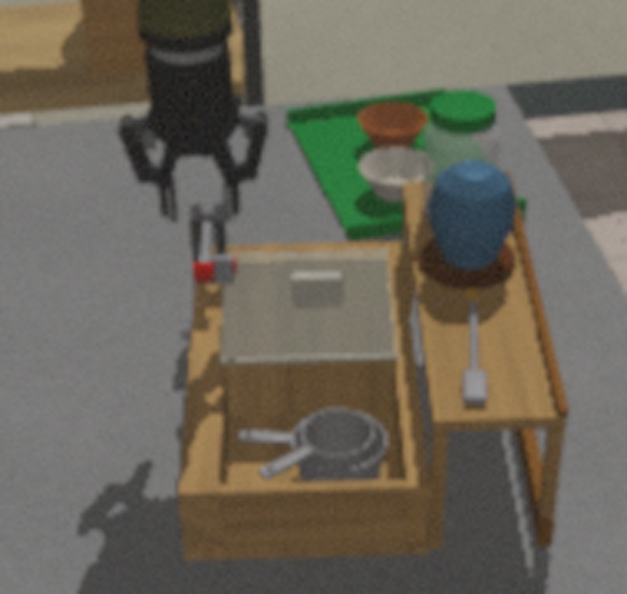

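```bash
python3 - <<'E'
from go import *
o=r.get_obs();T=toolT(o['tool_pos'],o['ee_rot']);c=(KW,T@MW)
for z in(.12,.128):
  k=ray(c,252,206,z);print(k,'tool',(T[:3,:3].T@(k-o['tool_pos'])))
h=ray(c,253,52,.12);print('hinge',h, np.linalg.norm(h-ray(c,252,206,.12)))
plan(org(-.144,.0865,.125),YAW+np.pi/2)
E
```

```text
[0.48330944 0.16992582 0.12      ] tool [ 0.00192905 -0.0025291   0.07880884]
[0.48378028 0.17270203 0.128     ] tool [ 0.00474055 -0.00243103  0.07080791]
hinge [0.49723017 0.26646989 0.12      ] 0.09754252314187267
t 27.55 pos [0.4856 0.1677 0.1988] yaw 82.4 F [ 0.9 -0.3 -0.5] w 0.0469
row [0.002, -0.0016, 0.1476] [0.0, 0.0002, -0.001] |mm [ 1.  -0.8 73.8] deg [ 0.   0.  -0.1]
```

```bash
python3 -m pendant '[0.006,-0.003,0.03,0,0,0, 0.006,-0.003,0.07,0,0,0, 0.006,-0.003,0.11,0,0,0, 0.006,-0.003,0.14,0,0,0, 0.006,-0.003,0.147,0,0,0, 0.006,-0.003,0.147,0,0,0, 0.006,-0.003,0.147,0,0,0, 0.006,-0.003,0.147,0,0,0, 0.006,-0.003,0.147,0,0,0, 0.006,-0.003,0.147,0,0,0]' 0.55
python3 -m pendant '[0,0,0,0,0,0, 0,0,0,0,0,0, 0,0,0,0,0,0, 0,0,0,0,0,0, 0,0,0,0,0,0, 0,0,0,0,0,0, 0,0,0,0,0,0, 0,0,0,0,0,0, 0,0,0,0,0,0, 0,0,0,0,0,0]' 0 30
```

```text
time_s: 28.8
tool_pos: [0.4843, 0.1718, 0.1255]
ee_rot: [0.752, 0.659, 0.0, 0.0]
force: [-0.8, 0.4, 0.0]
width: 0.0469
time_s: 30.05
tool_pos: [0.4839, 0.1717, 0.1253]
ee_rot: [0.752, 0.659, -0.0, -0.0]
force: [-5.6, 0.1, 4.9]
width: 0.0188
```

```bash
python3 - <<'E'
from go import *
snap('wrist','w14');snap('side','s14',(150,60,340,240),3.3)
E
```

```text
(no output)
```

View pics/w14.png

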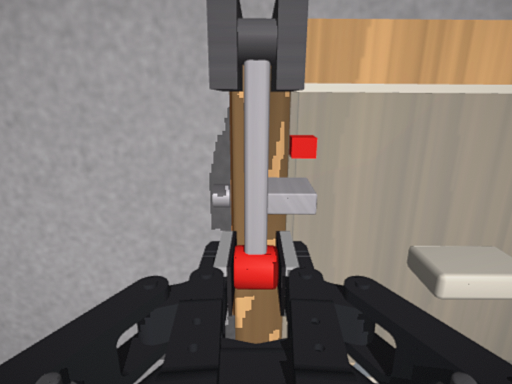

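```bash
python3 -m pendant '[0.001,0,-0.019,0,0,0, 0.004,0,-0.038,0,0,0, 0.009,0,-0.056,0,0,0, 0.015,0,-0.074,0,0,0, 0.024,0,-0.091,0,0,0, 0.033,0,-0.107,0,0,0, 0.045,0,-0.122,0,0,0, 0.058,0,-0.136,0,0,0, 0.075,0,-0.15,0,0,0, 0.079,0,-0.154,0,0,0]'
python3 - <<'E'
from go import *
snap('side','s15',(150,40,340,220),3.3)
plan(org(-.040,.076,.2),YAW)
E
```

```text
time_s: 31.4
tool_pos: [0.4894, 0.2115, 0.2028]
ee_rot: [0.752, 0.659, 0.0, 0.0]
force: [-3.8, 1.7, -7.2]
width: 0.0194
t 31.45 pos [0.4895 0.2116 0.2028] yaw 82.5 F [-4.1  0.6 -1.8] w 0.0191
row [-0.1073, 0.2101, 0.0057] [-0.0, -0.0002, 0.7502] |mm [-53.7 105.1   2.8] deg [-0. -0. 90.]
```

View pics/s15.png

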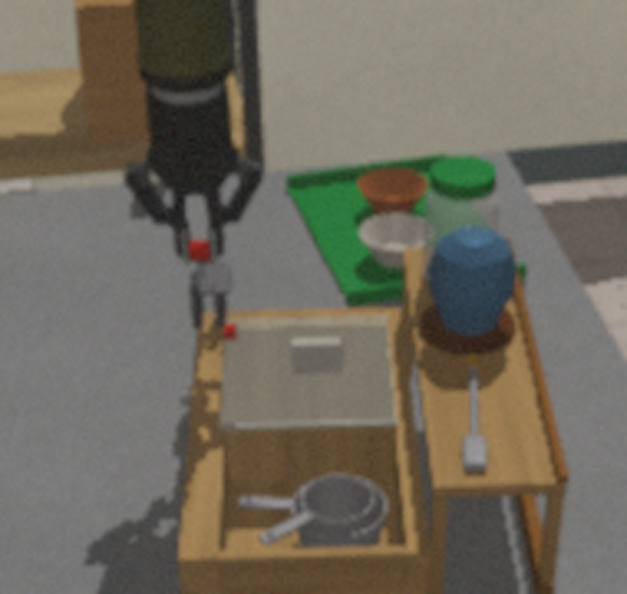

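```bash
python3 -m pendant '[0,0,0,0,0,0, 0,0,0,0,0,0, 0,0,0,0,0,0, 0,0,0,0,0,0, 0,0,-0.05,0,0,0, 0,0,-0.12,0,0,0, 0,0,-0.14,0,0,0, 0,0,-0.14,0,0,0, 0,0,-0.14,0,0,0, 0,0,-0.14,0,0,0]' 0.5
python3 - <<'E'
from go import *
snap('side','s16',(150,40,340,220),3.3)
plan(org(-.035,.111,.2),YAW+np.pi/2)
E
```

```text
time_s: 32.7
tool_pos: [0.4891, 0.2106, 0.2713]
ee_rot: [0.752, 0.659, -0.001, -0.0]
force: [0.2, -1.0, 0.8]
width: 0.0426
t 32.75 pos [0.4892 0.2107 0.2714] yaw 82.5 F [0.3 0.7 1. ] w 0.0428
row [-0.0351, 0.2208, 0.1426] [-0.0007, 0.0003, -0.0] |mm [-17.6 110.4  71.3] deg [-0.1  0.  -0. ]
```

View pics/s16.png

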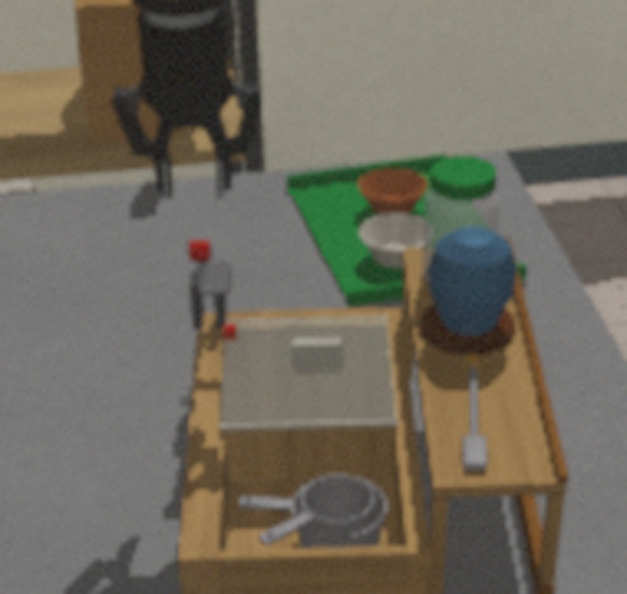

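```bash
python3 -m pendant '[-0.015,0.1,0,0,0,0, -0.035,0.2,0,0,0,0, -0.035,0.221,0.03,0,0,0, -0.035,0.221,0.08,0,0,0, -0.035,0.221,0.14,0,0,0, -0.035,0.221,0.2,0,0,0, -0.035,0.221,0.26,0,0,0, -0.035,0.221,0.3,0,0,0, -0.035,0.221,0.313,0,0,0, -0.035,0.221,0.313,0,0,0]' 0 40
python3 - <<'E'
from go import *
plan(org(-.035,.094,.114),YAW+np.pi/2)
plan(org(-.035,-.0765,.114),YAW+np.pi/2)
snap('wrist','w17')
snap('side','s17',(150,40,340,220),3.3)
E
```

```text
time_s: 34.0
tool_pos: [0.5963, 0.1794, 0.1156]
ee_rot: [0.752, 0.659, -0.0, -0.0]
force: [0.3, -0.8, -0.1]
width: 0.0001
t 34.0 pos [0.5963 0.1794 0.1156] yaw 82.5 F [ 0.3 -0.8 -0.1] w 0.0001
row [-0.0352, -0.0001, 0.0032] [-0.0004, -0.0, 0.0002] |mm [-17.6  -0.    1.6] deg [-0. -0.  0.]
t 34.0 pos [0.5963 0.1794 0.1156] yaw 82.5 F [ 0.3 -0.8 -0.1] w 0.0001
row [-0.3762, -0.0002, 0.0032] [-0.0004, -0.0, 0.0002] |mm [-1.881e+02 -1.000e-01  1.600e+00] deg [-0. -0.  0.]
```

View pics/s17.png

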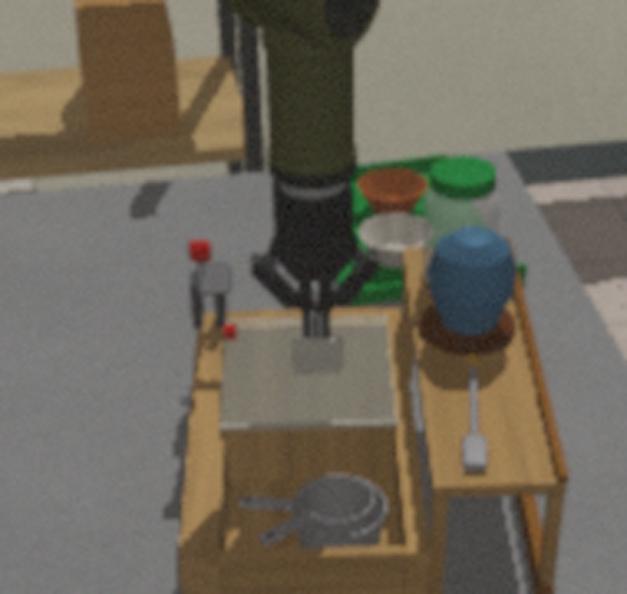

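```bash
python3 -m pendant '[-0.02,0,0.002,0,0,0, -0.05,0,0.002,0,0,0, -0.08,0,0.002,0,0,0, -0.11,0,0.002,0,0,0, -0.14,0,0.002,0,0,0, -0.18,0,0.002,0,0,0, -0.22,0,0.002,0,0,0, -0.26,0,0.002,0,0,0, -0.3,0,0.002,0,0,0, -0.33,0,0.002,0,0,0]'
python3 -m pendant '[-0.01,0,0,0,0,0, -0.02,0,0,0,0,0, -0.03,0,0,0,0,0, -0.04,0,0,0,0,0, -0.05,0,0,0,0,0, -0.055,0,0,0,0,0, -0.055,0,0,0,0,0, -0.055,0,0,0,0,0, -0.055,0,0,0,0,0, -0.055,0,0,0,0,0]'
python3 - <<'E'
from go import *
plan(org(-.035,-.0765,.114),YAW+np.pi/2)
snap('wrist','w18')
snap('side','s18',(150,60,340,240),3.3)
E
```

```text
time_s: 35.35
tool_pos: [0.5747, 0.0137, 0.1146]
ee_rot: [0.752, 0.659, -0.0, -0.0]
force: [-1.2, 1.8, -0.0]
width: 0.0
time_s: 36.6
tool_pos: [0.572, -0.0076, 0.1149]
ee_rot: [0.751, 0.66, 0.002, -0.002]
force: [1.1, 11.0, -4.2]
width: -0.0004
t 36.6 pos [ 0.572  -0.0076  0.1149] yaw 82.7 F [ 1.1 11.  -4.2] w -0.0004
row [0.0008, -0.0008, 0.0017] [0.0003, -0.0026, 0.0016] |mm [ 0.4 -0.4  0.9] deg [ 0.  -0.3  0.2]
```

View pics/s18.png

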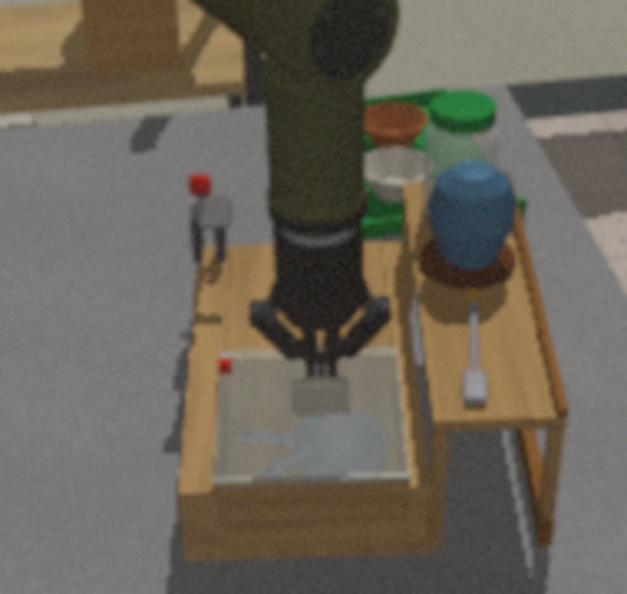

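View pics/w18.png

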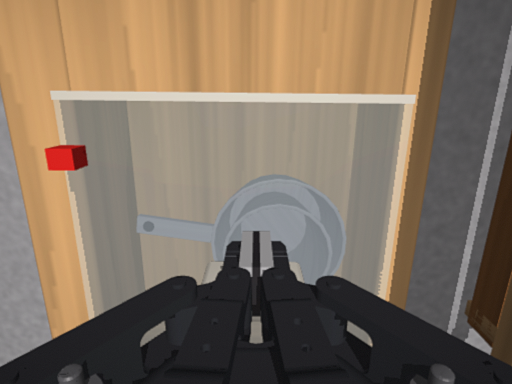

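```bash
python3 -m pendant '[0.01,0,0,0,0,0, 0.03,0,0,0,0,0, 0.05,0,0,0,0,0, 0.05,0,-0.04,0,0,0, 0.05,0,-0.1,0,0,0, 0.05,0,-0.2,0,0,0, 0.05,-0.05,-0.3,0,0,0, 0.05,-0.1,-0.32,0,0,0, 0.05,-0.1,-0.32,0,0,0, 0.05,-0.1,-0.32,0,0,0]'
python3 -m pendant '[0.06,-0.08,-0.05,0,0,0, 0.12,-0.18,-0.05,0,0,0, 0.16,-0.2,-0.05,0,0,0, 0.16,-0.2,-0.05,0,0,0, 0.16,-0.2,-0.05,0,0,0, 0.16,-0.2,-0.05,0,0,0, 0.16,-0.2,-0.05,0,0,0, 0.16,-0.2,-0.05,0,0,0, 0.16,-0.2,-0.05,0,0,0, 0.16,-0.2,-0.05,0,0,0]'
python3 - <<'E'
from go import *
o=r.get_obs();print(o['force'],o['tool_pos'],o['time_s'])
snap('top','t19',(100,75,300,250),3.4)
snap('side','s19',(150,60,340,240),3.3)
E
```

```text
time_s: 37.95
tool_pos: [0.5255, 0.0193, 0.2746]
ee_rot: [0.752, 0.659, -0.0, 0.0]
force: [-0.9, -0.5, 0.7]
width: 0.0001
time_s: 39.2
tool_pos: [0.4365, 0.1119, 0.2998]
ee_rot: [0.752, 0.659, 0.0, 0.0]
force: [-1.3, 0.4, -0.4]
width: -0.0002
[-1.29767959  0.40721384 -0.41216274] [0.43652318 0.11193726 0.29983155] 39.2
```

View pics/t19.png

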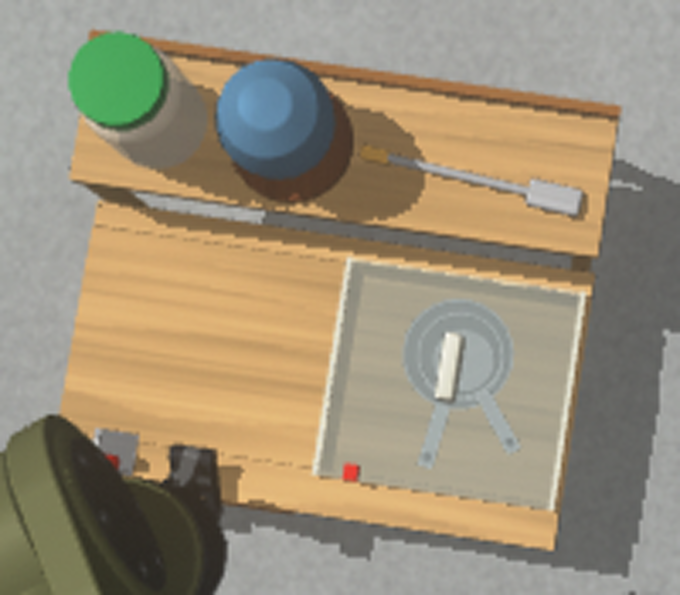

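View pics/s19.png

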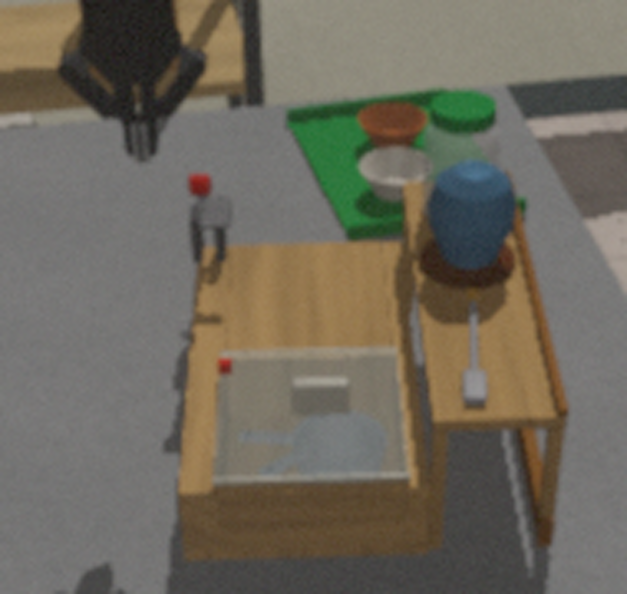

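```bash
python3 - <<'E'
from go import *
ip=lambda w:(np.linalg.inv(np.array([[np.cos(YAW),-np.sin(YAW)],[np.sin(YAW),np.cos(YAW)]]))@(w[:2]-P[:2])).round(4)
for u,v in [(586,294),(555,509),(349,260),(316,473)]: print(ip(ray('t',100+u/3.4,75+v/3.4,.087)))
print(r.sign_off())
E
```

```text
[ 0.0334 -0.1886]
[-0.1316 -0.1879]
[ 0.0343 -0.0055]
[-0.13   -0.0052]
the job is handed in; nothing more can be done
None
```

The job is done and handed in at 39.2 s of the 72 s allowed. `sign_off` gives no verdict, so everything below comes from my own measurements.

**What I did:**
1. I pinched the panel's tab and slid it to the open stop. The panel had started about 20 mm open, which I only noticed when it reached the stop earlier than expected. I briefly pushed it against that stop with about 50 N.
2. I pressed the lever's knob down with closed fingers. The first press slipped off the knob's side, though the lever already looked down. A second press, centred on the knob, met a firm stop at about 39 N, so the lever was fully down.
3. I picked up the small steel cup by its handle, nested it in the large cup and let go.
4. I pinched the knob and swung the lever back up, pushed the panel shut, and moved the arm clear.

**Last checks:**
- **Panel:** its right edge is at organizer y ≈ −188 mm. That matches a fully shut panel (about −187.5 mm if centred over the compartment), and it pushed back with about 11 N at the stop.
- **Lever:** it is up, at roughly 0.95 rad from where I released it. In the last picture the knob still sits there.
- **Cups:** the axes were about 5 mm apart after I let go. The final top view shows them nested inside the compartment with the handles about 45° apart.
- **Upper tier:** everything looks unmoved in the final top view.
- **Robot:** it touches nothing, and the force reading is near zero.
- **Not confirmed:** I estimated panel, lever and cup positions from images good to 2–4 mm. In particular, I never measured the small cup's exact height or tilt in the large one.

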